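# Set the bead loom's tension to the third click and lock it

### The job

Set the warp tension on the wooden bead loom: with your fingertips push the black tension lever along its rail, away from its home end, feeling the clicks, and stop at the third click without going past it. Then, with the lever left there, press the brass locking pin on the loom's bed fully down. Only push and press - do not pinch the lever - and leave everything else on the table and the loom where it is.

Things in the scene. Friction and masses are not known exactly. Their poses are not given: they have to be found in the camera images.
- loom: wooden bead loom, fixed: bed 160 (x) by 400 (y) by 30 mm high; at each end (y = +-175 mm) an upright 120 wide, 30 thick, top 130 mm above the table, nails on it to 148 mm. Origin: centre of the bed's underside; x across the bed, y along it the way the lever is pushed, z up. On the bed at x = +25 mm an aluminium rail along y, centred on y = 0, 40 wide, 130 long, top 44 mm above the table
- lever (a joint): lever travel along loom +y, m: 0 home (the start), then a click (detent) every 14 mm: 0.014, 0.028, 0.042 (third), 0.056, 0.070; a stop just past each end. Leaving a detent takes 5 to 6 N at 3.5 mm, fading to nothing at 7 mm; beyond that the lever snaps on into the next detent and stays there. Six dark ticks on the rail's edge nearer the locking pin mark home and the clicks; the lever's foot has a white pointer
- lever_top (a point): centre of the top of the lever: a black upright tab 26 wide (loom x), 12 thick (loom y), 40 tall, whose foot (30 by 24 mm, 8 tall) rides on the rail. This point is 93 mm above the table; at home it lies at (25, -35) mm of the loom's axes and moves along loom +y; the tab spans 53 to 93 mm above the table
- lever_push_face: the half of the lever's tab (26 by 6 by 40 mm) facing loom -y, on which it is pushed; origin at the middle of the tab's thickness, at the foot of the tab, 53 mm above the table; z up, y along the travel; the face to push on is 6 mm from the origin towards -y
- lever_far_face: the other half of the tab (26 by 6 by 40 mm), facing loom +y, same origin and axes; squeezing both halves at once counts as pinching
- lock_pin (a joint): how far the locking pin is pressed down, in m: 0 raised (start), 0.008 fully down, head resting on its collar. It needs about 4 to 6 N and stays where it is left; it has no spring
- lock_pin_top (a point): centre of the top of the pin's round brass head, 24 mm across, 6 mm thick, on the bed in front of the rail at (-45, 10) mm of the loom's axes; 46 mm above the table when raised, 38 mm when fully down, axis vertical
- bead_jar: leave alone: clear jar of dark beads with a white screw lid, 68 mm across, 85 mm tall, standing on the table beyond the loom; origin at the centre of its underside
- small_jar: leave alone: the same kind of jar, 49 mm across, 55 mm tall, on the table to the left; origin at the centre of its underside
- pliers: leave alone: small pliers lying flat, 140 mm long, beyond the loom; origin on the underside below the pivot
- glasses: leave alone: spectacles with a dark red frame, 125 mm wide, 50 mm tall, arms open, on the table to the right; origin between the lenses at the table
- bangle: leave alone: copper bangle lying flat, 68 mm across, 10 mm high, on the table to the right; origin at the centre of its underside
- bobbin: leave alone: wooden bobbin, 30 mm across, 34 mm tall, standing on the loom bed near its right (-y) upright, at about (45, -125) mm of the loom's axes; origin at the centre of its underside
- findings_tin: leave alone: round aluminium tin, 38 mm across, 20 mm tall, standing on the loom bed near its left (+y) upright, at about (20, 122) mm of the loom's axes; origin at the centre of its underside

How it is judged:
By the outcome, as a careful person would: the job done as asked, in the order asked, and still so for the second after the job is handed in, with the robot touching nothing.
It also fails if it takes over 64 s, if anything falls off the work surface, if the arm or the gripper's body presses on something with over 40 N, if the wrist force passes 120 N, or if a joint passes its speed limit or range.

### The arm

A 6-joint arm with a two-finger parallel gripper is mounted at the origin on the work surface. World frame = base frame: x ahead of the robot, y to its left, z up, the work surface at z = 0. Lengths are in mm, angles in degrees, forces in N, time in s.
With the tool pointing down it reaches from about 350 to 850 mm from the base axis. Payload 8.1 kg.
Tool frame: the origin (TCP) lies midway between the tips of the shut fingers; the grasp point (between the pads) lies 19 mm behind it; z points along the fingers, x is the direction in which the jaws open and shut, and the axes are right-handed (so a half turn about z gives the same grasp; the last joint's range is limited). The gripper opens to 85 mm and grips with 20 to 120 N. Pads are 22 mm wide; open, the fingers measure 114 mm over their backs; the gripper's body (76 mm by 85 mm) begins 54 mm behind the grasp point. The pads swing forward as they close: fully open they stand 13 mm farther back than shut.
Start: joints at [68.847, 7.471, 85.268, -0, 87.261, -4.893], TCP at [167.981, 576.01, 231.292] pointing down, gripper open.
Joint ranges: [-169.43, 169.43], [-51.17, 129.36], [1.28, 143.12], [-76.62, 256.62], [0, 156.53], [-152.29, 152.29]. Speed limits (degrees/s): [136.94, 136.94, 159.86, 180, 180, 180].

### API

Orientations are given as [roll, pitch, yaw] about the fixed x, y, z axes, in that order (R = Rz(yaw) Ry(pitch) Rx(roll)).
In Python, from bench import monitor, cams, r gives the robot as it stands.
- The arm moves only by the tool jog_arm, never from a script. Its arguments are lists of equal length, an entry for each row: "offset": the shift along the tool's x, y, z in mm, a list of three; "delta_rot": the turn, a rotation vector about the tool's x, y, z in degrees, a list of three; "jaw": the opening in per cent of the stroke, from 0 (shut) to 100 (fully open). In form: {"offset": [[x, y, z], ...], "delta_rot": [[rx, ry, rz], ...], "jaw": [jaw, ...]}. A call has 1 to 20 rows; each row shifts and turns the pose as measured when the row begins, along the tool's axes as they then stand; what a row does not reach is not made up. A row lasts 1/10 s, in which the tool goes at most 50 mm and 8.59 degrees, less where a joint would pass 70% of its speed; a pose out of reach is approached as far as the arm can. A call is refused whole if a number of a shift passes 50 or a number of a turn 8.59, either way. A call with a gripper value outside its range is refused whole. The fingers move at their own pace and stop on an object; "newtons" is the grip in N (left out, the last holds). Time passes only in rows, so rows that do not move let the fingers close. It gives the time, the measured TCP pose, the force and the opening at its end, in the units of the state.
- monitor.sense(): the state, without advancing time (a new reading comes with each control period).
- cams.snapshot(name): name is "scene" or "top" or "wrist"; returns (picture, depth): 420x560x3 uint8, red, green, blue; 420x560 float32, mm along the optical axis (not along the pixel's ray), 0 where there is no reading.
- cams.camera_model(name): a dict with "K" (3x3 intrinsics, pixels), "camera_from_world" (4x4, takes a point from world to camera coordinates). Camera axes: x right, y down, z forward; pixel columns grow to the right and rows downward; lengths in mm; the calibration is good to about 2 mm. The wrist camera is an equidistant fisheye: a pixel r from the principal point sees the ray r / f radians off the axis. A picture is of the moment at which its call begins: read the wrist's pose just before it. camera_model takes no time and is no camera call; for the wrist camera it gives the pose at the moment of the call.
- r.hand_in(): hands the job in, once; it reports no verdict.
The state is a dict: "time": time; "joint_pos": joint angles; "qd": joint speeds; "joint_efforts": joint torques, N m; "tool_pos": TCP position; "tcp_rot": TCP orientation; "ft_force": force on the tool from outside, world axes, zero at the start; "wrist_torque": the same for the moment, N m; "finger_gap": finger opening in mm.
Only numpy, scipy, OpenCV 4.12 (cv2) and the standard library are available. Lean on these libraries where they do the work, as an engineer would, in place of code of your own. Each camera call takes 0.05 s, during which the arm holds its last target.

## Working session

There is one attempt and no reset: what is moved stays moved. The work goes in short steps, Python scripts to look and compute and a tool call to move; the robot and the scene stay as the last step left them, time stands still between calls to the robot, and variables do not carry over. Pictures are saved under pics/ and viewed, and the job is handed in when it is done.

Besides the shell and the picture viewer there is one more tool, called after "Call:" as name(argument=value, ...) on one line, values as JSON. jog_arm: Moves the arm, as the interface text tells. Its arguments: {"type":"object","properties":{"offset":{"type":"array","items":{"type":"array","items":{"type":"number"}}},"delta_rot":{"type":"array","items":{"type":"array","items":{"type":"number"}}},"jaw":{"type":"array","items":{"type":"number"}},"newtons":{"type":"number"}},"required":["offset","delta_rot","jaw"]}

```bash
ls; mkdir -p pics
python3 - <<'E'
from bench import monitor,cams,r
import cv2,numpy as np
s=monitor.sense();print(s)
for n in("scene","top"):
    p,d=cams.snapshot(n);cv2.imwrite(f"pics/{n}0.png",p[:,:,::-1]);np.save(f"pics/{n}0.npy",d);np.save(f"pics/{n}0p.npy",p)
    m=cams.camera_model(n);print(n,np.round(m["K"],1),np.round(m["camera_from_world"],3))
E
```

```text
pics
{'time': 0.0, 'joint_pos': array([ 6.88444508e+01,  7.51394726e+00,  8.53298271e+01, -1.59935209e-05,
        8.72618730e+01, -4.89373856e+00]), 'qd': array([-0.02836168, -0.04174754, -0.06228902,  0.01844536, -0.05974198,
       -0.0164409 ]), 'joint_efforts': array([ 9.15120690e-04, -5.69357371e+01, -5.00573552e+01, -2.15891455e-04,
        1.40571536e-02, -2.63373664e-05]), 'tool_pos': array([167.80114229, 575.48147508, 230.25128811]), 'tcp_rot': array([-1.79991003e+02,  1.05263564e-01,  7.37381984e+01]), 'ft_force': array([-0.48125582, -1.11961827,  0.6921072 ]), 'wrist_torque': array([-0.01905486,  0.01863909, -0.02356579]), 'finger_gap': 85.3357741955752}
scene [[446.5   0.  268.4]
 [  0.  446.5 206.2]
 [  0.    0.    1. ]] [[ 3.800000e-01  9.250000e-01  6.000000e-03 -2.163360e+02]
 [ 5.970000e-01 -2.410000e-01 -7.650000e-01 -2.915250e+02]
 [-7.060000e-01  2.940000e-01 -6.440000e-01  1.651079e+03]
 [ 0.000000e+00  0.000000e+00  0.000000e+00  1.000000e+00]]
top [[396.9   0.  281.3]
 [  0.  396.9 211. ]
 [  0.    0.    1. ]] [[-1.100000e-02 -1.000000e+00 -2.100000e-02  8.370000e+00]
 [-9.840000e-01  1.500000e-02 -1.780000e-01  6.115370e+02]
 [ 1.780000e-01  1.900000e-02 -9.840000e-01  1.219554e+03]
 [ 0.000000e+00  0.000000e+00  0.000000e+00  1.000000e+00]]
```

View pics/scene0.png

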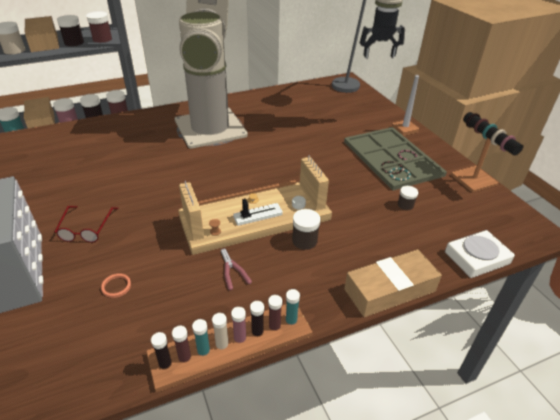

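View pics/top0.png

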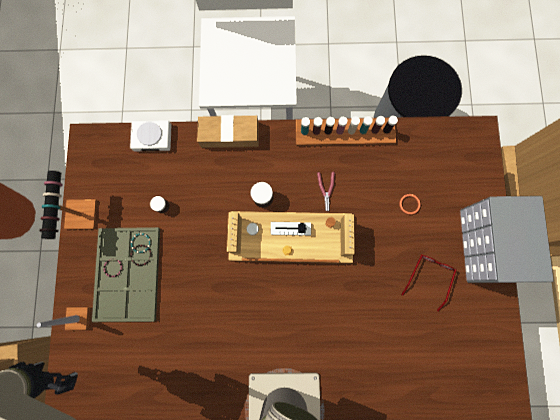

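The top view shows the loom at about u 228-355, v 211-262. The lever is near (303,229), the brass pin near (288,250), the bobbin at (330,223) and the tin at (252,229). I'll zoom in and measure these.

```bash
cat > h.py <<'E'
import numpy as np
from bench import monitor,cams,r
def ray(name,u,v,z,m=None):
    m=m or cams.camera_model(name);K=m["K"];T=m["camera_from_world"]
    R,t=T[:3,:3],T[:3,3];c=-R.T@t;d=R.T@np.linalg.inv(K)@np.array([u,v,1.])
    return c+d*(z-c[2])/d[2]
def proj(name,P):
    m=cams.camera_model(name);q=m["camera_from_world"]@np.append(P,1);q=m["K"]@q[:3];return q[:2]/q[2]
E
python3 - <<'E'
from h import *
import cv2
p=np.load("pics/top0p.npy")
c=p[200:275,220:365];cv2.imwrite("pics/topz.png",cv2.resize(c,None,fx=5.5,fy=5.5,interpolation=cv2.INTER_CUBIC)[:,:,::-1])
hsv=cv2.cvtColor(p,cv2.COLOR_RGB2HSV)
sub=np.zeros(p.shape[:2],bool);sub[205:270,222:362]=1
def cen(m):
    n,l,s,c=cv2.connectedComponentsWithStats(((m)&sub).astype(np.uint8))
    return [(s[i].tolist(),c[i].round(2)) for i in range(1,n) if s[i][4]>8]
brass=(hsv[...,0]>15)&(hsv[...,0]<27)&(hsv[...,1]>185)&(hsv[...,2]>130)
print("brass",cen(brass))
print("black",cen(hsv[...,2]<45))
wood=(hsv[...,2]>150)&(hsv[...,1]>60)&(hsv[...,0]>12)
print("wood",cen(wood))
E
```

```text
brass []
black [([257, 205, 13, 3, 24], array([262.96, 205.54])), ([273, 211, 11, 1, 11], array([278., 211.])), ([276, 223, 30, 10, 80], array([297.39, 227.94]))]
wood [([226, 211, 128, 52, 4769], array([294.43, 236.77])), ([242, 229, 6, 4, 17], array([243.94, 230.88]))]
```

View pics/topz.png

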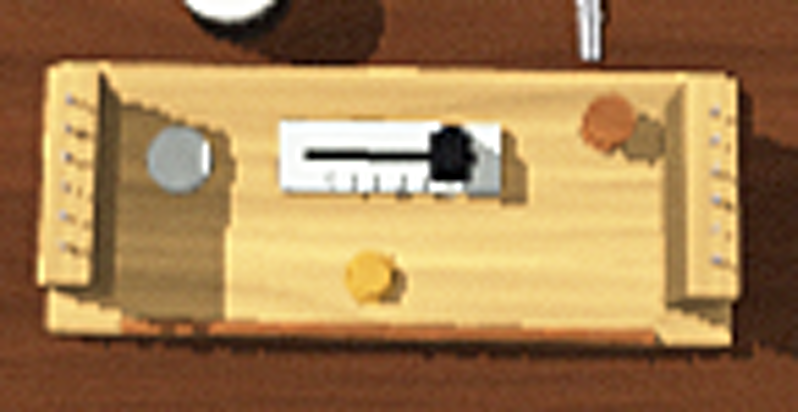

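Run:
```python
from h import *
import cv2
p=np.load("pics/top0p.npy")
f=lambda x,y:(220+(x-2.25)/5.5,200+(y-2.25)/5.5)
def w(x,y,z):return ray("top",*f(x,y),z)[:2].round(1)
rail=[w(*c,44) for c in[(280,121),(502,125),(502,197),(280,192)]];print("rail",rail,np.mean(rail,0))
print("pin",w(371,275,46),"levertop",w(452,153,93))
bn=[w(47,332,30),w(733,346,30)];bf=[w(48,65,30),w(738,75,30)];print("bed",bn,bf)
for a,b in (bn,bf,rail[:2],rail[2:]):
  a,b=(a,b) if a[1]>b[1] else (b,a);d=a-b;print("yaw",np.degrees(np.arctan2(-d[0],d[1])),np.linalg.norm(d))
```

```text
rail [array([579.3,  36.1]), array([575.1, -93.9]), array([532.8, -92.9]), array([537.5,  36.3])] [556.175 -28.6  ]
pin [488.3 -16.1] levertop [552.3 -62.8]
bed [array([458.8, 173.7]), array([ 445.9, -225.3])] [array([617.3, 175.1]), array([ 605.2, -235.1])]
yaw -1.851774909665682 399.2084793688631
yaw -1.6896098446388106 410.37842292206346
yaw -1.8504507686699978 130.0678284588468
yaw -2.0833705159721467 129.28545935255053
```

Call:
jog_arm(offset=[[-32, 34, 0], [-32, 34, 0], [-32, 34, 0], [-32, 34, 0], [-32, 34, 0], [-32, 34, 0], [-32, 34, 0], [-32, 34, 0], [-32, 34, 0], [-32, 34, 0], [-32, 34, 0], [-32, 34, 0], [-32, 34, 0], [-32, 34, 0], [-32, 34, 0], [-32, 34, 0]], delta_rot=[[0, 0, 0], [0, 0, 0], [0, 0, 0], [0, 0, 0], [0, 0, 0], [0, 0, 0], [0, 0, 0], [0, 0, 0], [0, 0, 0], [0, 0, 0], [0, 0, 0], [0, 0, 0], [0, 0, 0], [0, 0, 0], [0, 0, 0], [0, 0, 0]], jaw=[0, 0, 0, 0, 0, 0, 0, 0, 0, 0, 0, 0, 0, 0, 0, 0])

```text
time: 1.7
tool_pos: [554.7, -90.4, 224.3]
tcp_rot: [-179.7, 0.4, 74.3]
ft_force: [0.6, -0.5, 0.9]
finger_gap: 0.0
```

Rotate in place by about +76° about tool z.

Call:
jog_arm(offset=[[0, 0, 0], [0, 0, 0], [0, 0, 0], [0, 0, 0], [0, 0, 0], [0, 0, 0], [0, 0, 0], [0, 0, 0], [0, 0, 0], [0, 0, 0], [0, 0, 0]], delta_rot=[[0, 0, 8.5], [0, 0, 8.5], [0, 0, 8.5], [0, 0, 8.5], [0, 0, 8.5], [0, 0, 8.5], [0, 0, 8.5], [0, 0, 8.5], [0, 0, 8.2], [0, 0, 0], [0, 0, 0]], jaw=[0, 0, 0, 0, 0, 0, 0, 0, 0, 0, 0])

```text
time: 2.8
tool_pos: [552.8, -97.8, 215.5]
tcp_rot: [179.7, 1.2, -3.2]
ft_force: [0.2, 0.2, -0.7]
finger_gap: -0.2
```

Run:
```python
from h import *
import cv2
s=monitor.sense();print(s["time"],s["tool_pos"],s["tcp_rot"],s["joint_pos"].round(1))
m=cams.camera_model("wrist");print(m)
p,d=cams.snapshot("wrist");cv2.imwrite("pics/w1.png",p[:,:,::-1]);np.savez("pics/w1.npz",p=p,d=d,K=m["K"],T=m["camera_from_world"])
```

```text
2.8 [552.82134095 -97.80300663 215.46236646] [179.70120538   1.15099027  -3.20116028] [-14.9   3.   91.6  -0.5  86.4 -11.7]
{'K': array([[325.1922621 ,   0.        , 282.14806566],
       [  0.        , 325.1922621 , 208.43540957],
       [  0.        ,   0.        ,   1.        ]]), 'camera_from_world': array([[ 9.98204021e-01, -5.65062918e-02, -1.98939858e-02,
        -5.52510400e+02],
       [-4.69303249e-02, -9.44011333e-01,  3.26558030e-01,
        -1.04768426e+02],
       [-3.72327314e-02, -3.25037908e-01, -9.44967768e-01,
         3.54269138e+02],
       [ 0.00000000e+00,  0.00000000e+00,  0.00000000e+00,
         1.00000000e+00]])}
```

View pics/w1.png

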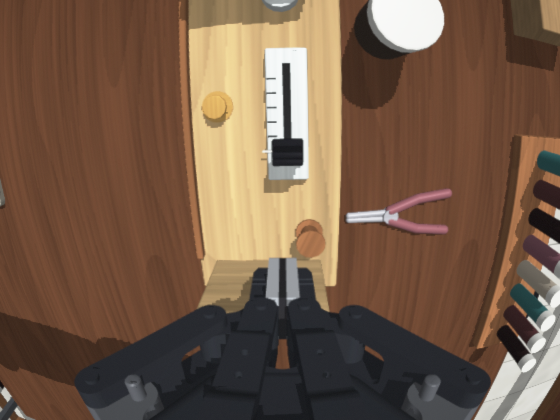

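The wrist view shows the lever tab's top at about (288,151), the white pointer at (265,153), the ticks at u≈270 from v 77 to 152, and the pin head at (214,106). The bobbin is at (310,240) and the rail corners run from (265,48) to (307,179). I'll measure these with the fisheye model.

```bash
cat >> h.py <<'E'
def wray(K,T,u,v,z):
    R,t=T[:3,:3],T[:3,3];c=-R.T@t
    x=np.array([u-K[0,2],v-K[1,2]]);rr=np.linalg.norm(x);th=rr/K[0,0]
    q=np.array([*(np.sin(th)*x/rr),np.cos(th)]);d=R.T@q
    return c+d*(z-c[2])/d[2]
E
python3 - <<'E'
from h import *
import cv2
z=np.load("pics/w1.npz");p,K,T=z["p"],z["K"],z["T"]
c=p[40:190,200:320];cv2.imwrite("pics/w1z.png",cv2.resize(c,None,fx=4.0,fy=4.0,interpolation=cv2.INTER_CUBIC)[:,:,::-1])
W=lambda u,v,h:wray(K,T,u,v,h)[:2].round(1)
print("rail",[W(*q,44) for q in[(265.5,48),(305.5,48),(308.5,179),(268,179)]])
print("pin",W(214,106,46))
g=cv2.cvtColor(p,cv2.COLOR_RGB2GRAY)
print(g[70:160,270].tolist())
E
```

```text
rail [array([540.8,  37.3]), array([578.3,  35.1]), array([575.3, -93.4]), array([535.1, -91.3])]
pin [487.9 -15. ]
[247, 247, 247, 247, 247, 247, 245, 222, 111, 189, 242, 246, 246, 246, 246, 246, 246, 246, 245, 245, 245, 241, 160, 115, 240, 245, 244, 244, 244, 244, 244, 244, 244, 243, 243, 241, 205, 112, 180, 235, 242, 242, 242, 242, 242, 241, 241, 241, 241, 242, 237, 138, 108, 235, 241, 241, 241, 241, 241, 241, 241, 241, 241, 241, 237, 166, 99, 192, 236, 240, 239, 232, 230, 230, 230, 230, 230, 230, 228, 216, 222, 241, 220, 208, 226, 228, 229, 228, 227, 227]
```

View pics/w1z.png

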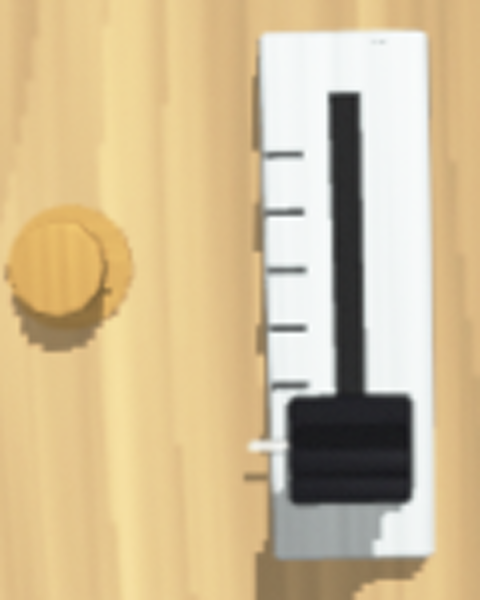

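Everything agrees with the given sizes: the rail centre is at about (557,-28), the pin at (488,-15), and the lever's push face at world y≈-69. Next I level the tool and descend behind the lever.

Call:
jog_arm(offset=[[3, 0, 0], [0, 0, 10], [0, 0, 15], [0, 0, 15], [0, 0, 15], [0, 0, 15], [0, 0, 15], [0, 0, 15], [0, 0, 15], [0, 0, 10], [0, 0, 0]], delta_rot=[[0.3, 1.1, -1.3], [0, 0, 0], [0, 0, 0], [0, 0, 0], [0, 0, 0], [0, 0, 0], [0, 0, 0], [0, 0, 0], [0, 0, 0], [0, 0, 0], [0, 0, 0]], jaw=[0, 0, 0, 0, 0, 0, 0, 0, 0, 0, 0])

```text
time: 3.95
tool_pos: [549.8, -96.2, 72.3]
tcp_rot: [-179.8, 0.8, -1.3]
ft_force: [0.1, 0.1, 0.6]
finger_gap: -0.1
```

Call:
jog_arm(offset=[[5, -5, 0], [1, -3, 0], [0, 0, -0.4]], delta_rot=[[0, 0.8, 0.6], [0, 0, 0], [0, 0, 0]], jaw=[0, 0, 0])

```text
time: 4.25
tool_pos: [556.9, -87.7, 73.1]
tcp_rot: [-179.9, -0.1, -2.0]
ft_force: [-0.4, -0.5, 0.5]
finger_gap: -0.0
```

Run:
```python
from h import *
import cv2
s=monitor.sense();print(s["time"],s["tool_pos"],s["tcp_rot"],s["ft_force"])
m=cams.camera_model("wrist")
p,d=cams.snapshot("wrist");cv2.imwrite("pics/w2.png",p[:,:,::-1])
```

```text
4.25 [556.86449109 -87.69806129  73.0655069 ] [-1.79851267e+02 -1.15514150e-01 -1.95974472e+00] [-0.44326114 -0.50043035  0.50808954]
```

View pics/w2.png

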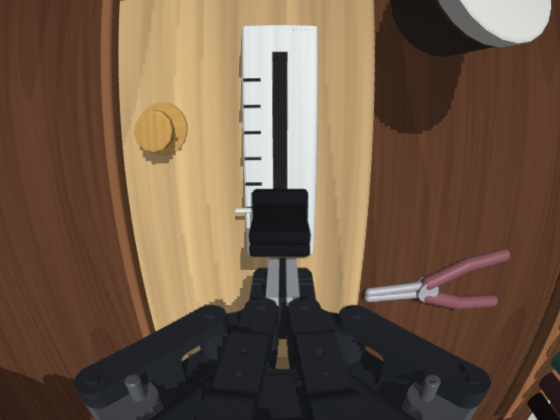

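The fingertips (267-298, 260) are squarely behind the tab (250-310). The pointer is at (243,211) and the ticks are at v 183/158/132/106/79. I'll approach slowly.

Call:
jog_arm(offset=[[0, -1, 0], [0, -1, 0], [0, -1, 0], [0, -1, 0], [0, -1, 0]], delta_rot=[[0, 0, 0], [0, 0, 0], [0, 0, 0], [0, 0, 0], [0, 0, 0]], jaw=[0, 0, 0, 0, 0])

```text
time: 4.8
tool_pos: [558.7, -83.0, 75.5]
tcp_rot: [-179.9, -0.3, -2.0]
ft_force: [-0.2, -0.1, 0.3]
finger_gap: 0.4
```

Call:
jog_arm(offset=[[0, -1, 0], [0, -1, 0], [0, -1, 0]], delta_rot=[[0, 0, 0], [0, 0, 0], [0, 0, 0]], jaw=[0, 0, 0])

```text
time: 5.1
tool_pos: [558.7, -79.8, 75.4]
tcp_rot: [-179.9, -0.3, -2.0]
ft_force: [0.9, -0.1, -0.3]
finger_gap: -0.2
```

Call:
jog_arm(offset=[[0, -1, 0], [0, -1, 0]], delta_rot=[[0, 0, 0], [0, 0, 0]], jaw=[0, 0])

```text
time: 5.3
tool_pos: [558.7, -78.3, 75.5]
tcp_rot: [-180.0, -0.3, -2.0]
ft_force: [-0.2, -2.5, -0.1]
finger_gap: -0.3
```

Contact is at TCP y≈-79.9, where force reaches -2.5 N. Continuing through click 1, which should cross near -73.

Call:
jog_arm(offset=[[0, -1, 0], [0, -1, 0]], delta_rot=[[0, 0, 0], [0, 0, 0]], jaw=[0, 0])

```text
time: 5.5
tool_pos: [558.8, -77.2, 75.5]
tcp_rot: [179.9, -0.3, -2.0]
ft_force: [-0.7, -5.7, -0.8]
finger_gap: -0.1
```

Call:
jog_arm(offset=[[0, -1, 0], [0, -1, 0]], delta_rot=[[0, 0, 0], [0, 0, 0]], jaw=[0, 0])

```text
time: 5.7
tool_pos: [558.8, -76.3, 75.5]
tcp_rot: [179.8, -0.3, -2.0]
ft_force: [-0.4, -5.4, -1.0]
finger_gap: 0.4
```

Call:
jog_arm(offset=[[0, -1, 0], [0, -1, 0]], delta_rot=[[0, 0, 0], [0, 0, 0]], jaw=[0, 0])

```text
time: 5.9
tool_pos: [558.8, -75.3, 75.6]
tcp_rot: [179.7, -0.3, -2.0]
ft_force: [-1.5, -5.2, 0.6]
finger_gap: -0.1
```

Call:
jog_arm(offset=[[0, -1, 0], [0, 0, 0]], delta_rot=[[0, 0, 0], [0, 0, 0]], jaw=[0, 0])

```text
time: 6.1
tool_pos: [558.8, -75.0, 75.6]
tcp_rot: [179.7, -0.3, -2.1]
ft_force: [0.1, -4.0, -0.7]
finger_gap: 0.1
```

Run:
```python
from h import *
import cv2
s=monitor.sense();print(s["time"],s["tool_pos"],s["tcp_rot"],s["ft_force"])
p,d=cams.snapshot("wrist");cv2.imwrite("pics/w3.png",p[:,:,::-1])
```

```text
6.1 [558.83033269 -74.98546616  75.57774308] [179.66517878  -0.34803757  -2.05487267] [ 0.07873534 -4.04363624 -0.6526862 ]
```

View pics/w3.png

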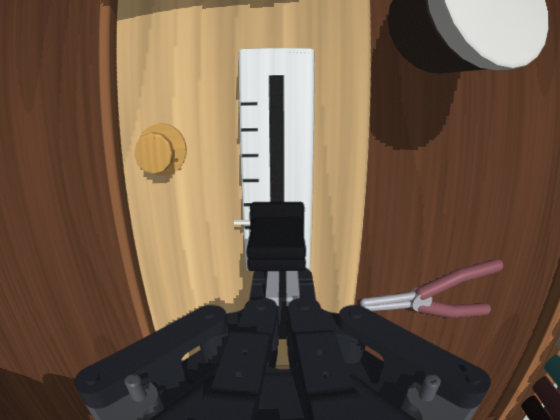

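Still 4-5 mm into the first detent: the pointer is at (240,223), short of tick 1 at v 205. Continuing.

Call:
jog_arm(offset=[[0, -1, 0], [0, -1, 0]], delta_rot=[[0, 0, 0], [0, 0, 0]], jaw=[0, 0])

```text
time: 6.35
tool_pos: [558.9, -73.2, 75.5]
tcp_rot: [179.7, -0.3, -2.1]
ft_force: [-0.1, -1.9, 0.5]
finger_gap: 0.4
```

Call:
jog_arm(offset=[[0, -1, 0], [0, -1, 0]], delta_rot=[[0, 0, 0], [0, 0, 0]], jaw=[0, 0])

```text
time: 6.55
tool_pos: [558.9, -69.9, 75.4]
tcp_rot: [179.8, -0.3, -2.1]
ft_force: [0.3, -0.5, -0.3]
finger_gap: 0.1
```

Call:
jog_arm(offset=[[0, -1, 0], [0, -1, 0]], delta_rot=[[0, 0, 0], [0, 0, 0]], jaw=[0, 0])

```text
time: 6.75
tool_pos: [559.0, -66.7, 75.3]
tcp_rot: [179.8, -0.3, -2.0]
ft_force: [0.1, -0.2, -0.2]
finger_gap: -0.0
```

Call:
jog_arm(offset=[[0, -1, 0], [0, -1, 0], [0, -1, 0]], delta_rot=[[0, 0, 0], [0, 0, 0], [0, 0, 0]], jaw=[0, 0, 0])

```text
time: 7.05
tool_pos: [559.1, -63.9, 75.4]
tcp_rot: [179.8, -0.3, -2.0]
ft_force: [-0.9, -4.1, 0.0]
finger_gap: 0.1
```

Run:
```python
from h import *
import cv2
s=monitor.sense();print(s["time"],s["tool_pos"],s["tcp_rot"],s["ft_force"])
p,d=cams.snapshot("wrist");cv2.imwrite("pics/w4.png",p[:,:,::-1])
```

```text
7.05 [559.06151433 -63.92699091  75.3537803 ] [179.76632515  -0.32168702  -2.01389829] [-0.85676396 -4.06437324  0.0235816 ]
```

View pics/w4.png

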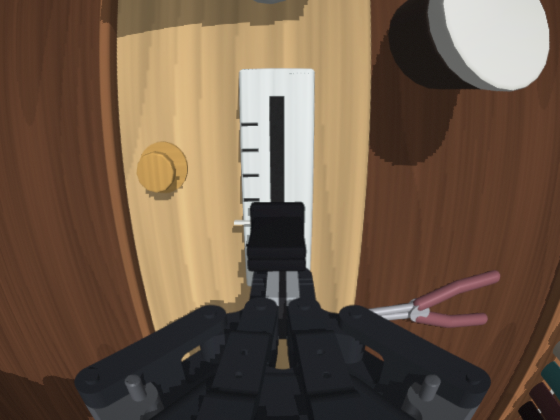

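Click 1 is made: four ticks remain ahead (v 124/150/175/200) and contact resumed at -66. Next is click 2, crossing near -59.

Call:
jog_arm(offset=[[0, -1, 0], [0, -1, 0], [0, -1, 0], [0, -1, 0]], delta_rot=[[0, 0, 0], [0, 0, 0], [0, 0, 0], [0, 0, 0]], jaw=[0, 0, 0, 0])

```text
time: 7.5
tool_pos: [559.2, -61.9, 75.4]
tcp_rot: [179.6, -0.3, -2.1]
ft_force: [-0.2, -5.4, -1.4]
finger_gap: -0.1
```

Call:
jog_arm(offset=[[0, -1, 0], [0, -1, 0], [0, -1, 0]], delta_rot=[[0, 0, 0], [0, 0, 0], [0, 0, 0]], jaw=[0, 0, 0])

```text
time: 7.8
tool_pos: [559.2, -60.5, 75.4]
tcp_rot: [179.5, -0.3, -2.1]
ft_force: [-0.5, -4.6, -0.1]
finger_gap: -0.3
```

Call:
jog_arm(offset=[[0, -1, 0], [0, -1, 0]], delta_rot=[[0, 0, 0], [0, 0, 0]], jaw=[0, 0])

```text
time: 8.0
tool_pos: [559.2, -58.3, 75.4]
tcp_rot: [179.5, -0.3, -2.2]
ft_force: [0.1, 0.6, -0.2]
finger_gap: 0.0
```

Call:
jog_arm(offset=[[0, -1, 0], [0, -1, 0]], delta_rot=[[0, 0, 0], [0, 0, 0]], jaw=[0, 0])

```text
time: 8.2
tool_pos: [559.3, -55.0, 75.3]
tcp_rot: [179.6, -0.3, -2.1]
ft_force: [0.1, 0.2, -0.1]
finger_gap: -0.1
```

Call:
jog_arm(offset=[[0, -1, 0], [0, -1, 0]], delta_rot=[[0, 0, 0], [0, 0, 0]], jaw=[0, 0])

```text
time: 8.4
tool_pos: [559.4, -52.1, 75.3]
tcp_rot: [179.6, -0.3, -2.1]
ft_force: [-1.1, -0.3, -0.9]
finger_gap: -0.2
```

Click 2 snapped near -59. Next is click 3, crossing near -45, one step at a time.

Call:
jog_arm(offset=[[0, -1, 0], [0, -1, 0], [0, -1, 0]], delta_rot=[[0, 0, 0], [0, 0, 0], [0, 0, 0]], jaw=[0, 0, 0])

```text
time: 8.7
tool_pos: [559.5, -49.8, 75.3]
tcp_rot: [179.5, -0.3, -2.1]
ft_force: [0.3, -4.1, -0.8]
finger_gap: -0.0
```

Run:
```python
from h import *
import cv2
s=monitor.sense();print(s["time"],s["tool_pos"],s["tcp_rot"],s["ft_force"])
p,d=cams.snapshot("wrist");cv2.imwrite("pics/w5.png",p[:,:,::-1])
```

```text
8.7 [559.53036385 -49.75603782  75.32155234] [179.52432481  -0.32250098  -2.10686087] [ 0.34524412 -4.06819435 -0.81311992]
```

View pics/w5.png

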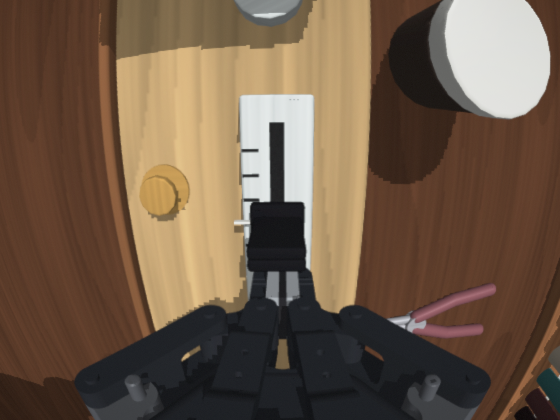

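Three ticks remain ahead of the pointer (v 150/175/200), so the lever is at the second click. It is loaded at 4 N.

Call:
jog_arm(offset=[[0, -1, 0], [0, -1, 0], [0, -1, 0], [0, -1, 0]], delta_rot=[[0, 0, 0], [0, 0, 0], [0, 0, 0], [0, 0, 0]], jaw=[0, 0, 0, 0])

```text
time: 9.15
tool_pos: [559.6, -47.7, 75.4]
tcp_rot: [179.4, -0.3, -2.2]
ft_force: [0.6, -4.3, 0.1]
finger_gap: -0.1
```

Call:
jog_arm(offset=[[0, -1, 0], [0, -1, 0]], delta_rot=[[0, 0, 0], [0, 0, 0]], jaw=[0, 0])

```text
time: 9.35
tool_pos: [559.6, -46.8, 75.4]
tcp_rot: [179.3, -0.3, -2.2]
ft_force: [-1.3, -4.9, 0.5]
finger_gap: 0.1
```

Call:
jog_arm(offset=[[0, -1, 0]], delta_rot=[[0, 0, 0]], jaw=[0])

```text
time: 9.45
tool_pos: [559.6, -46.0, 75.4]
tcp_rot: [179.2, -0.3, -2.2]
ft_force: [-0.8, -3.7, 0.3]
finger_gap: -0.0
```

Call:
jog_arm(offset=[[0, -1, 0]], delta_rot=[[0, 0, 0]], jaw=[0])

```text
time: 9.55
tool_pos: [559.7, -44.8, 75.4]
tcp_rot: [179.3, -0.3, -2.2]
ft_force: [1.1, -1.3, -0.4]
finger_gap: 0.0
```

Call:
jog_arm(offset=[[0, -0.5, 0]], delta_rot=[[0, 0, 0]], jaw=[0])

```text
time: 9.65
tool_pos: [559.7, -43.7, 75.3]
tcp_rot: [179.3, -0.3, -2.2]
ft_force: [0.0, 0.0, -0.3]
finger_gap: -0.0
```

Call:
jog_arm(offset=[[0, 0, 0], [0, 1, 0], [0, 3, 0]], delta_rot=[[0, 0, 0], [0, 0, 0], [0, 0, 0]], jaw=[0, 0, 0])

```text
time: 9.95
tool_pos: [559.6, -46.2, 75.3]
tcp_rot: [179.4, -0.3, -2.2]
ft_force: [-1.3, 0.1, 1.2]
finger_gap: 0.2
```

Run:
```python
from h import *
import cv2
s=monitor.sense();print(s["time"],s["tool_pos"],s["tcp_rot"],s["ft_force"])
p,d=cams.snapshot("wrist");cv2.imwrite("pics/w6.png",p[:,:,::-1])
```

```text
9.95 [559.59981017 -46.18982508  75.28621779] [179.42055069  -0.31668852  -2.1608299 ] [-1.25008753  0.08744237  1.21657642]
```

View pics/w6.png

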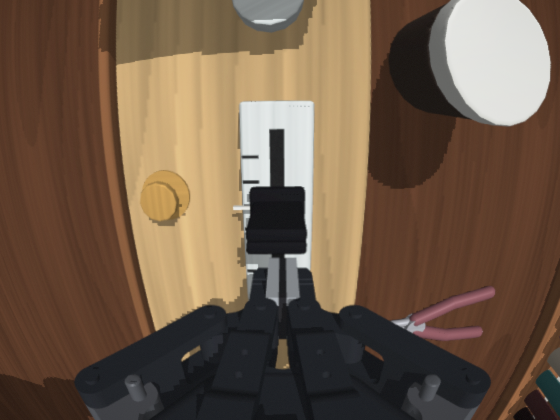

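The lever snapped in: the pointer at (240,208) is level with tick 3, two ticks remain ahead (v 157/182), and the finger is off it with about 0 N. Now retracting and rising.

Call:
jog_arm(offset=[[0, 6, 0], [0, 6, 0], [0, 0, -5], [0, 0, -20], [0, 0, -25], [0, 0, -25], [0, 0, -25], [0, 0, -10], [0, 0, 0]], delta_rot=[[0, 0, 0], [0, 0, 0], [0, 0, 0], [0, 0, 0], [0, 0, 0], [0, 0, 0], [0, 0, 0], [0, 0, 0], [0, 0, 0]], jaw=[0, 0, 0, 0, 0, 0, 0, 0, 0])

```text
time: 10.9
tool_pos: [557.5, -60.2, 189.9]
tcp_rot: [179.4, -0.2, -2.3]
ft_force: [-0.4, 0.5, 0.1]
finger_gap: -0.2
```

Run:
```python
from h import *
import cv2
s=monitor.sense();print(s["time"],s["tool_pos"],s["tcp_rot"],s["ft_force"])
m=cams.camera_model("wrist");T=m["camera_from_world"];print("cam",-T[:3,:3].T@T[:3,3])
p,d=cams.snapshot("wrist");cv2.imwrite("pics/w7.png",p[:,:,::-1]);np.savez("pics/w7.npz",p=p,K=m["K"],T=T)
```

```text
10.9 [557.46442098 -60.16311455 189.85891425] [179.44298953  -0.20638781  -2.33173189] [-0.35381894  0.46642019  0.07679262]
cam [559.83062332  23.56368324 332.04048246]
```

View pics/w7.png

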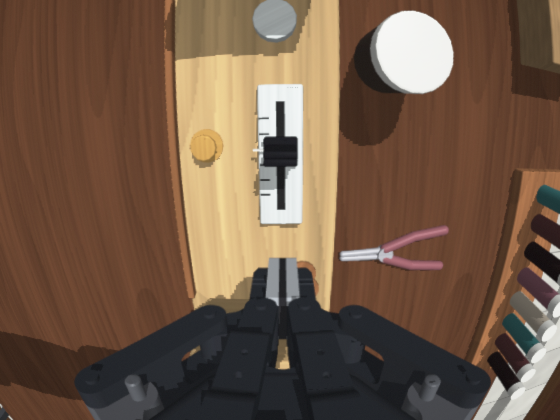

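Two ticks lie ahead (v 118/134), the pointer is at (258,150) and ticks follow behind, so the lever is at the third click. The pin head is at about (204,149). I'll measure the pin exactly.

Run:
```python
from h import *
import cv2
z=np.load("pics/w7.npz");p,K,T=z["p"],z["K"],z["T"]
c=p[75:235,180:310];cv2.imwrite("pics/w7z.png",cv2.resize(c,None,fx=3.7,fy=3.7,interpolation=cv2.INTER_CUBIC)[:,:,::-1])
for q in((204,149),):print(wray(K,T,*q,46).round(1))
print("ticks",[wray(K,T,264,v,44)[:2].round(1) for v in(118,134,180,195)],"ptr",wray(K,T,257,150,48).round(1))
print("rail",[wray(K,T,*q,44)[:2].round(1) for q in((258,85),(301,84),(303,223),(261,223))])
```

```text
[488.8 -17.   46. ]
ticks [array([544.3,   7.2]), array([543.6,  -7. ]), array([541.3, -49.2]), array([540.5, -63.5])] ptr [536.9 -20.5  48. ]
rail [array([540.5,  36.8]), array([577.8,  36. ]), array([576., -93.]), array([536. , -91.3])]
```

View pics/w7z.png

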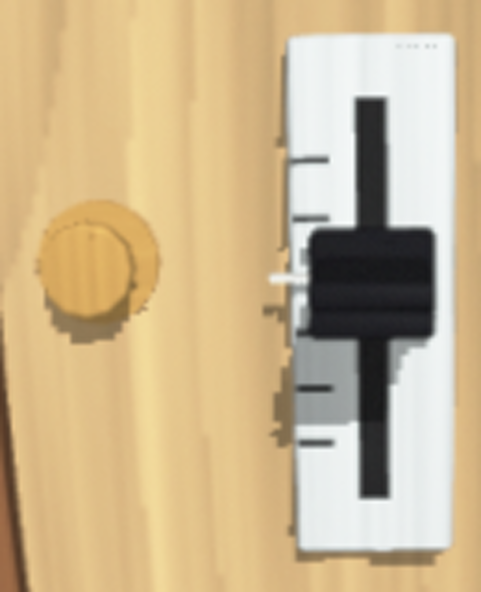

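The pointer is at y≈-20.5, against -21.5 expected for tick 3. The pin is at (488,-16). Moving above the pin and turning by 90° so the wide linkage stays clear of the lever.

Call:
jog_arm(offset=[[-18, -10, 0], [-18, -10, 0], [-18, -10, 0], [-18, -10, 0], [0, 0, 0], [0, 0, 0], [0, 0, 0], [0, 0, 0], [0, 0, 0], [0, 0, 0], [0, 0, 0], [0, 0, 0], [0, 0, 0], [0, 0, 0], [0, 0, 0], [0, 0, 0], [0, 0, 0]], delta_rot=[[0, 0, 0], [0, 0, 0], [0, 0, 0], [0, 0, 0], [0, 0, -8.5], [0, 0, -8.5], [0, 0, -8.5], [0, 0, -8.5], [0, 0, -8.5], [0, 0, -8.5], [0, 0, -8.5], [0, 0, -8.5], [0, 0, -8.5], [0, 0, -8.5], [0, 0, -5], [0, 0, 0], [0, 0, 0]], jaw=[0, 0, 0, 0, 0, 0, 0, 0, 0, 0, 0, 0, 0, 0, 0, 0, 0])

```text
time: 12.65
tool_pos: [467.7, -13.8, 156.6]
tcp_rot: [-177.6, 0.2, 89.0]
ft_force: [-0.3, 0.3, 0.6]
finger_gap: -0.1
```

Call:
jog_arm(offset=[[-2, 10, 0], [0, 10, 0], [0, 0, 0], [0, 0, 15], [0, 0, 20], [0, 0, 20], [0, 0, 10], [0, 0, 0]], delta_rot=[[-2.4, 0, 0], [0, 0, 0], [0, 0, 0], [0, 0, 0], [0, 0, 0], [0, 0, 0], [0, 0, 0], [0, 0, 0]], jaw=[0, 0, 0, 0, 0, 0, 0, 0])

```text
time: 13.45
tool_pos: [485.2, -16.2, 85.9]
tcp_rot: [-179.8, 0.2, 88.1]
ft_force: [-0.1, 0.3, -0.5]
finger_gap: 0.1
```

Call:
jog_arm(offset=[[0, 3, 10], [0, 1, 10], [0, 0, 5], [0, 0, 0]], delta_rot=[[0, 0, 0], [0, 0, 0], [0, 0, 0], [0, 0, 0]], jaw=[0, 0, 0, 0])

```text
time: 13.85
tool_pos: [490.6, -16.5, 60.6]
tcp_rot: [-179.9, 0.2, 88.0]
ft_force: [-0.8, 0.7, 0.6]
finger_gap: -0.2
```

Run:
```python
from h import *
import cv2
s=monitor.sense();print(s["time"],s["tool_pos"],s["tcp_rot"],s["ft_force"])
p,d=cams.snapshot("wrist");cv2.imwrite("pics/w8.png",p[:,:,::-1])
p,d=cams.snapshot("scene");cv2.imwrite("pics/s8.png",cv2.resize(p[150:270,160:350],None,fx=4,fy=4,interpolation=cv2.INTER_CUBIC)[:,:,::-1])
```

```text
13.85 [490.58365718 -16.53938062  60.64762661] [-179.93961733    0.21423578   87.99212865] [-0.81188513  0.70776031  0.55665144]
```

View pics/w8.png

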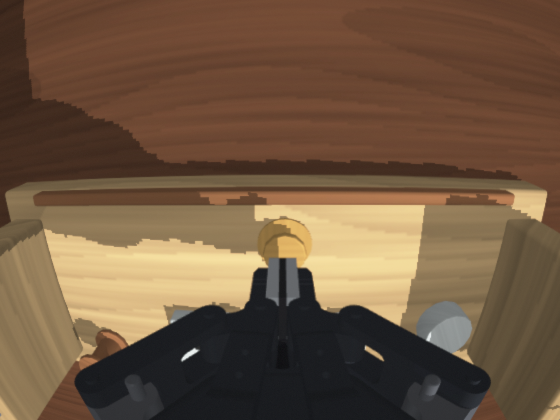

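View pics/s8.png

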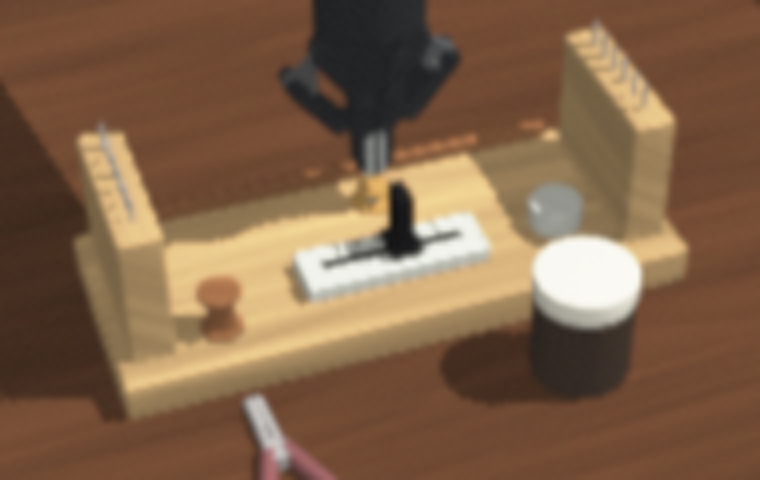

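The tips are over the pin head (283,260 against 286,249), and the scene view shows the linkage clear of the lever. Pressing down.

Call:
jog_arm(offset=[[0, -2, 3], [0, 0, 4], [0, 0, 3], [0, 0, 2]], delta_rot=[[0, 0, 0], [0, 0, 0], [0, 0, 0], [0, 0, 0]], jaw=[0, 0, 0, 0])

```text
time: 14.35
tool_pos: [490.1, -16.7, 50.1]
tcp_rot: [179.8, 0.2, 88.0]
ft_force: [0.4, -0.3, 1.0]
finger_gap: 0.1
```

Call:
jog_arm(offset=[[0, 0, 1.5], [0, 0, 1.5]], delta_rot=[[0, 0, 0], [0, 0, 0]], jaw=[0, 0])

```text
time: 14.55
tool_pos: [490.0, -16.7, 46.7]
tcp_rot: [179.9, 0.2, 88.0]
ft_force: [-0.2, -0.4, -0.0]
finger_gap: -0.0
```

Call:
jog_arm(offset=[[0, 0, 1.5], [0, 0, 1.5]], delta_rot=[[0, 0, 0], [0, 0, 0]], jaw=[0, 0])

```text
time: 14.75
tool_pos: [490.0, -16.7, 43.9]
tcp_rot: [179.9, 0.2, 88.0]
ft_force: [-1.4, 0.4, 3.3]
finger_gap: 0.1
```

Call:
jog_arm(offset=[[0, 0, 1.5], [0, 0, 1.5], [0, 0, 1.5]], delta_rot=[[0, 0, 0], [0, 0, 0], [0, 0, 0]], jaw=[0, 0, 0])

```text
time: 15.05
tool_pos: [490.0, -16.7, 39.5]
tcp_rot: [179.9, 0.2, 88.0]
ft_force: [-2.4, 0.1, 3.7]
finger_gap: -0.1
```

Call:
jog_arm(offset=[[0, 0, 1.5], [0, 0, 1.5]], delta_rot=[[0, 0, 0], [0, 0, 0]], jaw=[0, 0])

```text
time: 15.25
tool_pos: [490.2, -16.8, 37.6]
tcp_rot: [179.9, 0.2, 88.0]
ft_force: [-13.6, 1.1, 30.8]
finger_gap: -0.1
```

Call:
jog_arm(offset=[[0, 0, 1.5], [0, 0, 1.5]], delta_rot=[[0, 0, 0], [0, 0, 0]], jaw=[0, 0])

```text
time: 15.45
tool_pos: [490.1, -16.7, 37.7]
tcp_rot: [180.0, 0.2, 88.0]
ft_force: [-11.9, 2.3, 22.6]
finger_gap: 0.0
```

The pin bottomed out at z≈37.7, with force jumping to about 30 N after 8 mm of travel. Now withdrawing straight up and checking.

Call:
jog_arm(offset=[[0, 0, -2], [0, 0, -5], [0, 0, -10], [0, 0, -20], [0, 0, -25], [0, 0, -25], [0, 0, -25], [0, 0, -25], [0, 0, -10], [-20, -30, 0], [-20, -30, 0], [-20, -30, 0], [0, 0, -1], [0, 0, -1]], delta_rot=[[0, 0, 0], [0, 0, 0], [0, 0, 0], [0, 0, 0], [0, 0, 0], [0, 0, 0], [0, 0, 0], [0, 0, 0], [0, 0, 0], [0, 0, 0], [0, 0, 0], [0, 0, 0], [0, 0, 0], [0, 0, 0]], jaw=[0, 0, 0, 0, 0, 0, 0, 0, 0, 0, 0, 0, 0, 0])

```text
time: 16.85
tool_pos: [395.0, -74.3, 193.2]
tcp_rot: [179.9, 0.3, 88.1]
ft_force: [-0.0, 1.0, 0.5]
finger_gap: -0.3
```

Run:
```python
from h import *
import cv2
s=monitor.sense();print(s["time"],s["tool_pos"],s["tcp_rot"],s["ft_force"],s["joint_pos"])
m=cams.camera_model("wrist");T=m["camera_from_world"]
p,d=cams.snapshot("wrist");cv2.imwrite("pics/w9.png",p[:,:,::-1]);np.savez("pics/w9.npz",p=p,d=d,K=m["K"],T=T)
p,d=cams.snapshot("scene");cv2.imwrite("pics/s9.png",cv2.resize(p[150:270,160:350],None,fx=4,fy=4,interpolation=cv2.INTER_CUBIC)[:,:,::-1])
p,d=cams.snapshot("top");cv2.imwrite("pics/t9.png",cv2.resize(p[170:320,220:480],None,fx=3,fy=3,interpolation=cv2.INTER_CUBIC)[:,:,::-1])
d0=np.load("pics/top0.npy")
u,v=287,250;print("top depth pin before/after",d0[v-1:v+2,u-1:u+2],d[v-1:v+2,u-1:u+2])
```

```text
16.85 [395.02451297 -74.29745916 193.20311823] [179.88669097   0.26199371  88.07392642] [-0.03797149  0.96045348  0.52769692] [ -17.76780012  -24.07757434  117.76750949   -0.22161649   86.12956776
 -105.82737466]
top depth pin before/after [[1258.1724 1263.8872 1258.5771]
 [1263.8452 1265.8973 1257.0332]
 [1259.1763 1264.1506 1257.4124]] [[1268.8319   723.61304  712.0253 ]
 [1264.5568   722.56476  708.1712 ]
 [ 724.0335   710.8289   707.72614]]
```

View pics/s9.png

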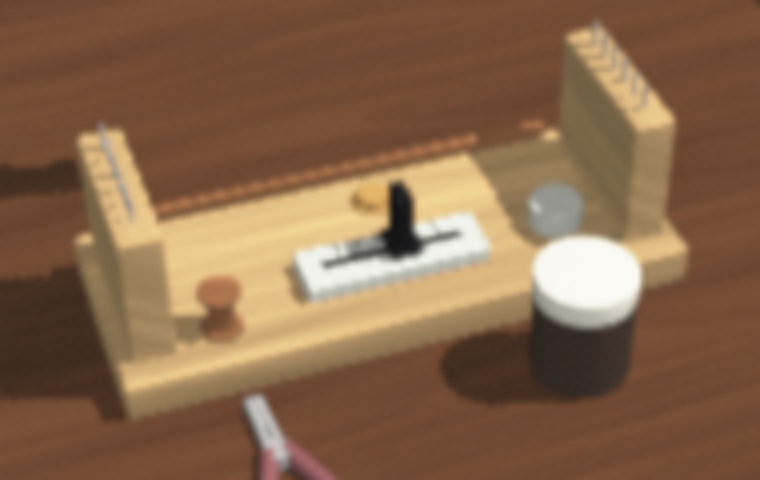

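View pics/t9.png

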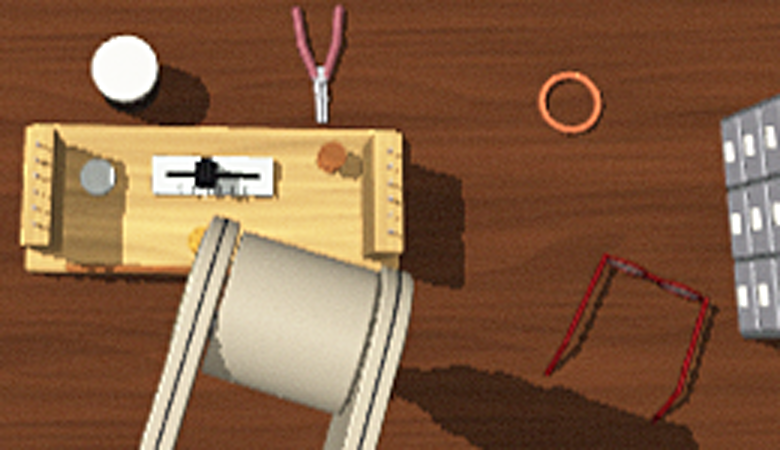

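View pics/w9.png

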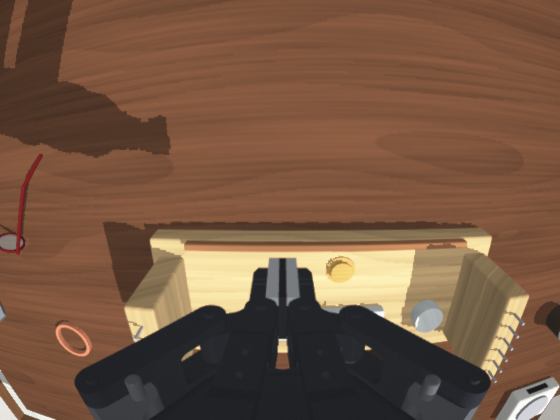

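The scene view shows the pin head sitting flat on its collar at (372,197), where it used to stand up. The top view shows the lever top at about (206,173), and the jar, pliers, bobbin and tin look unmoved. I'll make one last numeric check of the lever and hand in.

Run:
```python
from h import *
a=ray("top",302.0,227.8,93);b=ray("top",220+(206-1)/3,170+(173-1)/3,93)
print(a.round(1),b.round(1),"travel",np.linalg.norm((b-a)[:2]).round(1))
import cv2
z=np.load("pics/w9.npz");K,T=z["K"],z["T"];P=T@np.array([488,-16,38,1]);P2=T@np.array([488,-16,46,1]);print("wrist depth at pin",z["d"][266:270,339:343].round(0).tolist(),"exp down/up",P[2].round(1),P2[2].round(1))
s=monitor.sense();print(s["time"],s["qd"].round(2),s["ft_force"].round(1))
r.hand_in()
```

```text
[551.  -63.4  93. ] [553.1 -21.3  93. ] travel 42.2
wrist depth at pin [[335.0, 336.0, 335.0, 334.0], [335.0, 334.0, 335.0, 334.0], [336.0, 335.0, 337.0, 336.0], [337.0, 335.0, 338.0, 336.0]] exp down/up 338.4 330.8
17.0 [ 0.44  0.67 -0.41  0.04  0.08 -0.11] [-0.  -0.2 -1. ]
the job is handed in; nothing more can be done
```

I set the lever to the third click and pressed the locking pin fully down. The job was handed in at 17.0 s, and no verdict was reported.

- **Lever:** I pushed it with the shut fingertips and felt three clicks, with a peak force of about 5.7 N. I stopped as it snapped into the third. The top view gives 42.2 mm of travel against 42 mm, and the pointer is level with the third tick (y ≈ -20.5 mm against -21.5 mm).
- **Locking pin:** It went down about 8 mm and stopped hard at z ≈ 37.7 mm. The stop raised the fingertip force to about 31 N for a moment. The wrist camera depth at the pin was about 335 mm, between the values expected for down (338) and raised (331). It is a little nearer to down, so this check is weak. The scene picture shows the head resting on its collar.
- **Everything else:** The arm ended clear of everything, with about 0 N on the wrist. The bead jar, pliers, bobbin, tin, bangle and glasses look unmoved by eye. I did not re-check the small jar, but the arm stayed well above it.

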